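# Pack the engine parts case, castings low and cover on top

### The arm

A 7-joint arm with a two-finger parallel gripper is mounted at the origin on a cart in front of the work surface, level with it; the furniture and walls round the work are solid. World frame = base frame: x ahead of the robot, y to its left, z up, the work surface at z = 0. Lengths are in mm, angles in rad, forces in N, time in s.
With the tool pointing down it reaches from about 425 to 800 mm from the base axis. Payload 8.3 kg.
Tool frame: the origin (TCP) lies between the finger pads, 19 mm behind the fingertips; this is the grasp point; z points along the fingers, y is the line along which they close (so a half turn about z gives the same grasp; the last joint's range is limited). The gripper opens to 85 mm and grips with 20 to 120 N. Pads are 22 mm wide; open, the fingers measure 114 mm over their backs; the gripper's body (76 mm by 85 mm) begins 54 mm behind the grasp point. The pads swing forward as they close: fully open they stand 13 mm farther back than shut.
Start: joints at [-1.318, 0.383, 0.016, 1.37, -0.006, 1.388, -0.046], TCP at [194.06, 594.092, 249.979] pointing down, gripper open.
Joint ranges: [-2.95, 2.95], [-0.25, 2.06], [-1.52, 1.56], [0.18, 2.33], [-1.44, 4.58], [0.02, 2.06], [-3.01, 3.01]. Speed limits (rad/s): [2.39, 2.39, 3.01, 3.01, 3.14, 3.14, 3.14].

### API

Orientations are given as a unit quaternion [w, x, y, z].
In Python, from plant import arm gives the robot as it stands.
- The arm moves only by the tool carry_out, never from a script. Its argument "moves" is a list of rows, each a list of 3 entries, a list of its own where there are three numbers: the opening, from 0 (shut) to 1 (fully open), then the shift along the tool's x, y, z in shares of 50 cm (1.0 is 50 cm), then the turn, a rotation vector about the tool's x, y, z in fractions of the full range, 1 being 360 degrees. A call has 1 to 20 rows; each row is the pose to reach, as a shift and turn from the pose commanded when the call began, along the tool's axes at that moment; what a row does not reach only later rows make up. A row lasts 1/8 s, in which the tool goes at most 62.5 mm and 10.7 degrees, less where a joint would pass 70% of its speed; a pose out of reach is approached as far as the arm can. No shift or turn number may pass 1 either way. A call with a gripper value outside its range is refused whole. The fingers move at their own pace and stop on an object; "force" is the grip in N (left out, the last holds). Time passes only in rows, so rows that repeat a pose let the fingers close. It gives the time, the measured TCP pose, the force, the opening and the grip force at its end, in the units of the state.
- arm.get_state(): the state, without advancing time (a new reading comes with each control period).
- arm.camera(name): name is "scene" or "top" or "wrist"; returns a dict with "image" (400x640x3 uint8, red, green, blue), "intrinsics" (3x3 intrinsics, pixels), "distortion" ([k1, k2, p1, p2, k3] as OpenCV has them; the pictures are not rectified), "rvec" (rotation vector, rad) and "tvec" (3), from world to camera coordinates, as OpenCV has them; the wrist camera has in their place "hand_eye" (4x4, takes a point from camera to tool coordinates, whose origin is the TCP and whose axes are the flange's). Camera axes: x right, y down, z forward; pixel columns grow to the right and rows downward; lengths in mm; the calibration is good to about 2 mm. A picture is of the moment at which its call begins: read the wrist's pose just before it. There is no depth.
- arm.finish_job(): hands the job in; it is judged then, once.
Trained networks look in a picture, given as the dict that the camera call returned (one of the last four; its "shot" number tells which), for a name from the list of things; names that differ only in an ending like _2 or _b are one class to them, and where a whole thing is asked for, a point or a joint stands for the part that bears it (a point fixed in the world has none). Each returns a list of dicts, best first, with "confidence" (0 to 1); they miss things now and then, are a little off and sometimes report something else, mostly with a low value. They report only what shows in the picture. A call takes as long as a camera call. They do not tell look-alikes from the thing itself.
- arm.look_for(thing, picture): "at" ([column, row] in pixels, amid what is visible of it).
- arm.outline_of(thing, picture): "pixels" (400x640 bool, what is visible of it) and "at" ([column, row] in pixels, amid what is visible of it).
The state is a dict: "clock": time; "joint_pos": joint angles; "qd": joint speeds; "tau": joint torques, N m; "tcp_pos": TCP position; "eef_rot": TCP orientation; "ft_force": force on the tool from outside, world axes, zero at the start; "ft_torque": the same for the moment, N m; "finger_gap": opening from 0.0 (shut) to 1.0 (fully open); "grasp_force": force on a finger pad.
Only numpy, scipy, OpenCV 4.12 (cv2) and the standard library are available. Lean on these libraries where they do the work, as an engineer would, in place of code of your own. Each camera call takes 0.05 s, during which the arm holds its last target. There are 200 camera calls.

### The job

Finish packing the black parts case, heavy parts low and light ones on top: press its release button so that the lid springs open to its stop, stand the loose piston upright on the case floor in the empty bay beside the piston already packed, then lay the rocker cover across the two pistons, flat, filler cap up, lengthwise and centred so that the lid could be shut over it. Set the parts down without dropping them; leave the lid open and everything else where it is.

Things in the scene. Friction and masses are not known exactly. Their poses are not given: they have to be found in the camera images.
- case: fixed black clamshell case, 132 (x) x 218 (y) x 112 mm. Origin: centre of its underside; x from the front (button) to the hinge at the back, y along the hinge, z up. Lower half 60 mm high, 4 mm walls, floor at z = 6, inside 124 x 210 mm. Ribs 3 mm thick and 10 mm high on the floor enclose two bays, 74 mm square inside, centred at x = 0, y = +48 and -48 mm
- case_lid (a joint): lid half, 52 mm deep, hinged along y at case x = 66, z = 60 mm; 0 shut, grows opening. Once released, a spring throws it to its stop at 1.22 rad (70 deg), where it stays and overhangs the case: its front edge at case x = 21, z = 184 mm. A tool pointing straight down over the bays hits it; one leaning back some 30 deg (gripper to case -x) passes
- release_button (a joint): sprung release button at the middle of the case's front: a grooved steel rocker pad, 34 x 46 mm; 0 at rest, 0.32 rad fully pressed. The catch lets go at about 0.13 rad (3 mm of travel at the pad, 2 to 4 N); it springs back by itself
- button_face (a point): centre of the upper face of the button's pad, 102 mm in front of the case's centre, 40 mm above the bench. The face slopes down towards the robot by 28 deg; press square to it (tool leaning back some 30 deg, gripper to case -x), which also keeps the tool out of the rising lid's way
- free_bay (a point): centre of the floor of the empty bay (case x = 0, y = -48, z = 6 mm); axes as the case
- packed_bay (a point): centre of the floor of the bay in which the packed piston stands (case y = +48 mm)
- packed_piston: aluminium piston already standing in the case, like the loose one
- loose_piston: used aluminium piston, heavy (about 0.26 kg), standing upright on the bench, skirt down: round, 64 mm diameter, 51 mm high. Origin on its underside, 2 mm off the axis: the axis passes through x = +2 mm, y = 0 of its own frame; z up. Grasp across the crown
- rocker_cover: light cast cover (0.12 kg) lying on the bench: flat flange 88 mm (x) x 156 mm (y) x 4 mm with flat underside, a raised body 60 x 124 mm up to z = 18 mm and a round black filler cap in the middle, 38 mm diameter, from z = 27 to 48 mm on a 34 mm neck. Origin: centre of the underside, y lengthwise, z up. Same both ways round
- filler_cap (a point): centre of the top face of the cover's filler cap, 48 mm above the cover's underside
- blue_bottle: bystander: blue bottle, 48 mm diameter, 195 mm high; origin at its underside
- spark_plug: bystander: spark plug, 70 mm long, lying
- oil_can: bystander: copper oil can with a thin spout, 76 x 114 mm, 167 mm high; origin at its underside
- flux_brush: bystander: brush with a wooden handle, 199 mm long, 36 mm wide, lying
There are look-alikes about, which are no part of the job. What is shaped like the loose_piston but green, purple or red is not meant.

How it is judged:
By the outcome, as a careful person would: the job done as asked, in the order asked, and still so for the second after the job is handed in, with the robot touching nothing.
It also fails if it takes over 64 s, if anything falls off the work surface, if the arm or the gripper's body presses on something with over 40 N, if the wrist force passes 120 N, or if a joint passes its speed limit or range.

## Working session

There is one attempt and no reset: what is moved stays moved. The work goes in short steps, Python scripts to look and compute and a tool call to move; the robot and the scene stay as the last step left them, time stands still between calls to the robot, and variables do not carry over. Pictures are saved under pics/ and viewed, at most 10 in all, crops included, and the job is handed in when it is done.

Besides the shell and the picture viewer there is one more tool, called by a JSON object that holds its "api" and its "payload", one argument or row to a line. carry_out: Moves the arm, as the interface text tells. Its arguments: {"type":"object","properties":{"moves":{"type":"array","items":{"type":"array"}},"force":{"type":"number"}},"required":["moves"]}

```bash
ls; mkdir -p pics; cat > h.py <<'E'
import numpy as np, cv2
from scipy.spatial.transform import Rotation as R
from plant import arm
def quat(q): return R.from_quat([q[1],q[2],q[3],q[0]])
def cam(name):
    s=arm.get_state(); p=arm.camera(name)
    if name=="wrist":
        T=np.eye(4); T[:3,:3]=quat(s["eef_rot"]).as_matrix(); T[:3,3]=s["tcp_pos"]
        W=T@np.array(p["hand_eye"]); p["Rc"]=W[:3,:3]; p["C"]=W[:3,3]
    else:
        Rm=cv2.Rodrigues(np.array(p["rvec"],float))[0]; p["Rc"]=Rm.T; p["C"]=-Rm.T@np.array(p["tvec"],float).ravel()
    return p
def ray(p,uv):
    n=cv2.undistortPoints(np.array([[uv]],float),np.array(p["intrinsics"],float),np.array(p["distortion"],float))[0,0]
    d=p["Rc"]@np.array([n[0],n[1],1]); return p["C"],d/np.linalg.norm(d)
def onz(p,uv,z):
    c,d=ray(p,uv); return c+d*(z-c[2])/d[2]
def tri(obs):
    A=np.zeros((3,3));b=np.zeros(3);L=[]
    for p,uv in obs:
        c,d=ray(p,uv);M=np.eye(3)-np.outer(d,d);A+=M;b+=M@c;L.append((c,d))
    x=np.linalg.solve(A,b); return x,[np.linalg.norm((np.eye(3)-np.outer(d,d))@(x-c)) for c,d in L]
def proj(p,X):
    Rm=p["Rc"].T; t=-Rm@p["C"]
    return cv2.projectPoints(np.array(X,float).reshape(-1,1,3),cv2.Rodrigues(Rm)[0],t,np.array(p["intrinsics"],float),np.array(p["distortion"],float))[0][:,0]
def save(p,n,crop=None,k=1):
    im=p["image"][...,::-1]
    if crop: im=im[crop[1]:crop[3],crop[0]:crop[2]]
    cv2.imwrite("pics/"+n,cv2.resize(im,None,fx=k,fy=k,interpolation=cv2.INTER_CUBIC))
E
cat > a.py <<'E'
from h import *
np.set_printoptions(precision=1,suppress=True)
s=arm.get_state(); print(s["clock"],s["tcp_pos"],s["eef_rot"],s["finger_gap"])
P={}
for n in("scene","top"):
    p=cam(n);P[n]=p;save(p,n+"0.png");print(n,p["C"],p["Rc"][:,2])
    for t in["case","button_face","free_bay","packed_bay","packed_piston","loose_piston","rocker_cover","filler_cap"]:
        print(n,t,[(np.round(d["at"],1),round(d["confidence"],2)) for d in arm.look_for(t,p)])
E
python3 a.py
```

```text
pics
0.0 [193.9 593.7 249. ] [-0.   0.2  1.  -0. ] 0.9998374674949838
scene [-144.  -845.4 1062.1] [ 0.5  0.6 -0.6]
scene case [(array([338.2, 215.2]), 0.97)]
scene button_face [(array([315. , 229.4]), 0.6)]
scene free_bay [(array([340.5, 214.4]), 0.91)]
scene packed_bay [(array([342.2, 216. ]), 0.63)]
scene packed_piston []
scene loose_piston [(array([279.4, 176. ]), 0.89), (array([253.4, 189.7]), 0.83), (array([279.4, 152.1]), 0.63), (array([297.9, 195.2]), 0.6), (array([254.6, 159.1]), 0.53), (array([406.1, 297.7]), 0.35)]
scene rocker_cover [(array([405.4, 301.2]), 0.68)]
scene filler_cap [(array([408. , 296.7]), 0.78)]
top [ 313.8   35.5 1292.8] [ 0.2  0.  -1. ]
top case [(array([325.4, 205.3]), 0.95), (array([428.1, 222.1]), 0.68)]
top button_face [(array([321.1, 232.8]), 0.71)]
top free_bay [(array([323.1, 205.5]), 0.84)]
top packed_bay [(array([321.8, 206.2]), 0.69)]
top packed_piston [(array([393.4, 155.1]), 0.72)]
top loose_piston [(array([190.5, 185.2]), 0.85), (array([265.6, 209.7]), 0.7), (array([225.9, 213.4]), 0.67), (array([393.8, 157.2]), 0.64), (array([181.8, 217.7]), 0.61), (array([327.9, 203.2]), 0.53)]
top rocker_cover [(array([424.8, 222.5]), 0.88)]
top filler_cap [(array([425.6, 218.8]), 0.87)]
```

View pics/scene0.png

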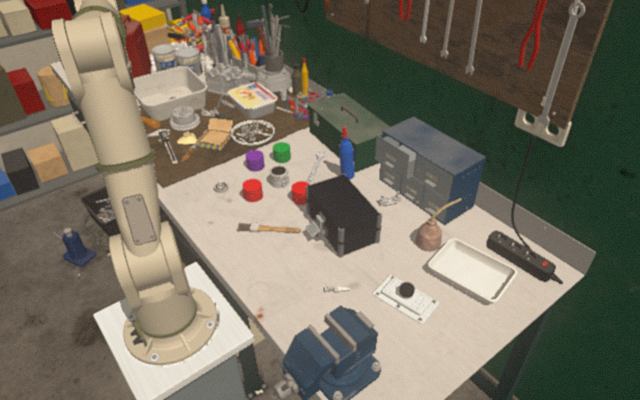

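View pics/top0.png

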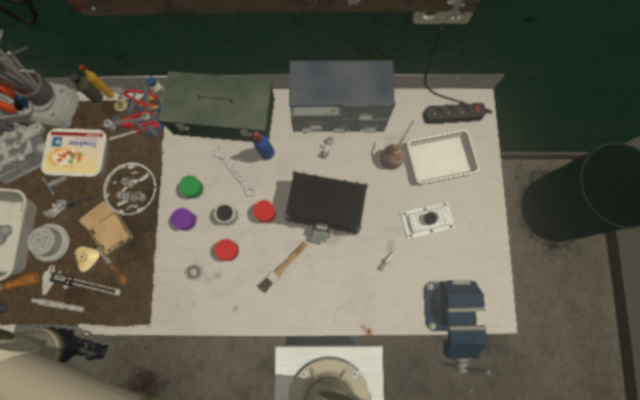

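The scene view shows one silver piston at (278,177), with the look-alikes red (253,190) and (300,193), green (282,153) and purple (255,160). In the top view the silver one is at (224,213). The case is at (326,205) in the top view with its button at (318,235), and the rocker cover is at (427,220). The silver piston fits the description. I'll confirm it in a crop, then fit outlines in both views.

```bash
cat > fit.py <<'E'
from h import *
from scipy.optimize import minimize
def box(x0,x1,y0,y1,z0,z1): return np.array([[x,y,z] for x in(x0,x1) for y in(y0,y1) for z in(z0,z1)],float)
def cyl(r,z0,z1,cx=0,cy=0):
    a=np.linspace(0,2*np.pi,40,endpoint=False)
    return np.array([[cx+r*np.cos(t),cy+r*np.sin(t),z] for z in(z0,z1) for t in a])
MODEL={"case":[box(-66,66,-109,109,0,112),box(-117,-66,-20,20,28,46)],
"loose_piston":[cyl(32,0,51)],
"rocker_cover":[box(-44,44,-78,78,0,4),box(-30,30,-62,62,4,18),cyl(19,27,48),cyl(17,18,27)]}
K=4
def render(p,parts,x):
    X=np.array(x[:3]);Rz=R.from_euler("z",x[3]).as_matrix()
    im=np.zeros((400*K,640*K),np.uint8)
    for q in parts:
        uv=proj(p,q@Rz.T+X); h=cv2.convexHull(((uv+.5)*K*16-8).astype(np.int32))
        cv2.fillConvexPoly(im,h,255,cv2.LINE_AA,4)
    return cv2.resize(im,(640,400),interpolation=cv2.INTER_AREA)/255.
def fit(thing,obs,x0,yaw=True,z=True):
    parts=MODEL[thing]
    sc=np.array([1,1,1,.01])
    free=[0,1]+([2] if z else [])+([3] if yaw else [])
    def full(v): x=np.array(x0,float);x[free]+=v*sc[free];return x
    def cost(v):
        return sum(1-np.minimum(m,r).sum()/np.maximum(m,r).sum() for p,m in obs for r in[render(p,parts,full(v))])
    best=None
    for st in(15,5):
        v0=np.zeros(len(free)) if best is None else best.x
        sim=np.vstack([v0]+[v0+st*e for e in np.eye(len(free))])
        best=minimize(cost,v0,method="Nelder-Mead",options=dict(initial_simplex=sim,xatol=.1,fatol=1e-4))
    return full(best.x),best.fun
E
cat > b.py <<'E'
from fit import *
np.set_printoptions(precision=3,suppress=True)
P={n:cam(n) for n in("top","scene")}
at={"case":[(326,205),(340,216)],"loose_piston":[(225,213),(279,176)],"rocker_cover":[(427,220),(405,300)]}
for t,uvs in at.items():
    obs=[]
    for n,uv in zip(P,uvs):
        o=arm.outline_of(t,P[n]); d=min(o,key=lambda d:np.hypot(*(np.array(d["at"])-uv)))
        obs.append((P[n],d["pixels"].astype(float))); print(t,n,d["at"],d["confidence"],d["pixels"].sum())
    x0=list(onz(P["top"],uvs[0],50)[:2])+[0,-.1]
    x,f=fit(t,obs,x0,t!="loose_piston")
    if t=="rocker_cover":
        x2,f2=fit(t,obs,x0[:3]+[.1]); print(x2,f2)
    print(t,x,f)
c=P["scene"];save(c,"crop1.png",(220,130,380,250),5)
E
python3 b.py
```

```text
case top [322.7, 203.7] 0.88 3989
case scene [337.8, 219.3] 0.74 4362
case [569.88    7.089  -0.08   -0.175] 0.08004118991948772
loose_piston top [228.3, 215.0] 0.84 420
loose_piston scene [279.1, 176.2] 0.6 374
loose_piston [545.191 317.584  -4.204  -0.1  ] 0.13885895337328136
rocker_cover top [424.7, 221.4] 0.72 1354
rocker_cover scene [405.9, 299.0] 0.88 1589
[ 527.298 -314.121   -1.381    0.233] 0.09385988723724104
rocker_cover [ 527.377 -314.235   -1.466    0.235] 0.09394617505367409
```

View pics/crop1.png

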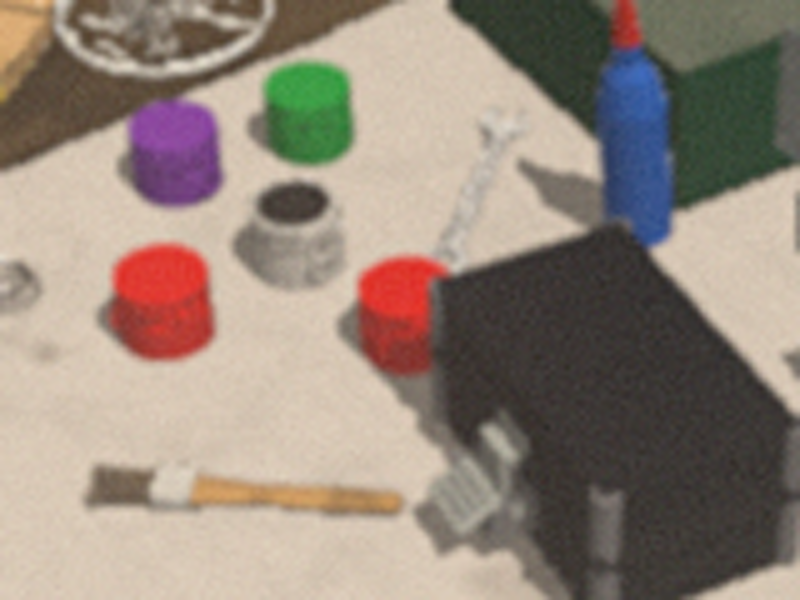

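```bash
cat > go.py <<'E'
from h import *
PSI=-0.175; CASE=np.array([569.9,7.1,0.])
def case2w(v,psi=None,o=None):
    return (CASE if o is None else o)+R.from_euler("z",PSI if psi is None else psi).apply(v)
def tool(psi,th,sgn=1):
    z=np.array([np.sin(th)*np.cos(psi),np.sin(th)*np.sin(psi),-np.cos(th)]); y=sgn*np.array([-np.sin(psi),np.cos(psi),0])
    return R.from_matrix(np.array([np.cross(y,z),y,z]).T)
def delta(pos,rot,frm=None):
    """shift (m), turn (deg) in tool axes from measured pose (or frm=(pos,rot))"""
    if frm is None: s=arm.get_state(); frm=(np.array(s["tcp_pos"]),quat(s["eef_rot"]))
    p,r=frm; sh=r.inv().apply(np.array(pos)-p)/1000; tu=(r.inv()*rot).as_rotvec(degrees=True)
    print("shift",np.round(sh,4).tolist(),"turn",np.round(tu,2).tolist(),"rows>=",max(np.linalg.norm(sh)/.0625,np.linalg.norm(tu)/10.7).round(1))
def st():
    s=arm.get_state(); print("t",round(s["clock"],2),"tcp",np.round(s["tcp_pos"],1),"q",np.round(s["joint_pos"],2),"F",np.round(s["ft_force"],1),"gap",round(s["finger_gap"],3),"grip",round(s["grasp_force"],1))
E
python3 - <<'E'
from go import *
st()
t=np.radians(29);B=case2w([-102,0,40]);T=tool(PSI,t);d=T.as_matrix()[:,2]
print(B,d,B-90*d)
delta(B-90*d+[0,0,60],T)
E
```

```text
t 1.3 tcp [194.1 594.1 250. ] q [-1.32  0.38  0.02  1.37 -0.01  1.39 -0.05] F [-1.1  0.3  0.9] gap 0.999 grip 0.0
[469.45789303  24.85903003  40.        ] [ 0.4774049  -0.0844093  -0.87461971] [426.49145209  32.45586704 118.71577364]
shift [-0.3953, -0.4617, 0.0713] turn [-2.05, -28.95, -7.89] rows>= 9.8
```

The rows are not in the units I measure in: shifts go in shares of 50 cm and turns go in shares of 360 degrees. I convert before sending: -0.462 m / 0.5 = -0.924, 0.02 m / 0.5 = 0.04, -29 degrees / 360 = -0.0806.

{"api": "carry_out", "payload": {
  "moves": [
    [1,[-0.2,-0.23,0],[0,-0.0194,-0.0056]],
    [0,[-0.4,-0.46,0.04],[-0.0028,-0.0389,-0.0111]],
    [0,[-0.79,-0.924,0.142],[-0.0056,-0.0806,-0.0219]],
    [0,[-0.79,-0.924,0.142],[-0.0056,-0.0806,-0.0219]],
    [0,[-0.79,-0.924,0.142],[-0.0056,-0.0806,-0.0219]],
    [0,[-0.79,-0.924,0.142],[-0.0056,-0.0806,-0.0219]],
    [0,[-0.79,-0.924,0.142],[-0.0056,-0.0806,-0.0219]],
    [0,[-0.79,-0.924,0.142],[-0.0056,-0.0806,-0.0219]],
    [0,[-0.79,-0.924,0.142],[-0.0056,-0.0806,-0.0219]],
    [0,[-0.79,-0.924,0.142],[-0.0056,-0.0806,-0.0219]],
    [0,[-0.79,-0.924,0.142],[-0.0056,-0.0806,-0.0219]],
    [0,[-0.79,-0.924,0.142],[-0.0056,-0.0806,-0.0219]],
    [0,[-0.79,-0.924,0.142],[-0.0056,-0.0806,-0.0219]],
    [0,[-0.79,-0.924,0.142],[-0.0056,-0.0806,-0.0219]],
    [0,[-0.79,-0.924,0.142],[-0.0056,-0.0806,-0.0219]],
    [0,[-0.79,-0.924,0.142],[-0.0056,-0.0806,-0.0219]]
  ]
}}

```text
clock: 3.3
tcp_pos: [440.7, 37.5, 170.7]
eef_rot: [0.246, 0.084, 0.965, -0.024]
ft_force: [-0.2, -0.1, -0.1]
finger_gap: -0.001
grasp_force: 0.0
```

```bash
python3 - <<'E'
from go import *
st()
p=cam("wrist");save(p,"w1.png")
print(p["C"],p["Rc"][:,2])
q=cam("scene")
for t in["button_face","free_bay","case"]: 
  for c in (p,q): print(t,[(np.round(d["at"],1),round(d["confidence"],2)) for d in arm.look_for(t,c)])
print(proj(p,case2w([-102,0,40])),proj(p,[case2w([a,b,c]) for a,b,c in [(-66,-109,112),(-66,109,112),(66,109,112),(66,-109,112)]]))
E
```

```text
t 3.3 tcp [440.7  37.5 170.7] q [-0.08 -0.25 -0.23  2.33  0.29  0.64  0.88] F [-0.2 -0.1 -0.1] gap -0.001 grip 0.0
[324.54696578  58.60444423 248.11665941] [ 0.68289702 -0.12465593 -0.71980036]
button_face [(array([304.4, 169.3]), 0.6)]
button_face [(array([315.3, 227.5]), 0.58)]
free_bay [(array([294.9, 214.1]), 0.56)]
free_bay [(array([341. , 215.1]), 0.6)]
case [(array([296.9, 216. ]), 0.97), (array([55.6, 93.7]), 0.44)]
case [(array([339.3, 216.9]), 0.79)]
[[302.63575284 154.57576526]] [[158.98997169 247.98617172]
 [443.93140063 249.19786297]
 [405.46528493 323.05481132]
 [202.68997828 321.99557088]]
```

View pics/w1.png

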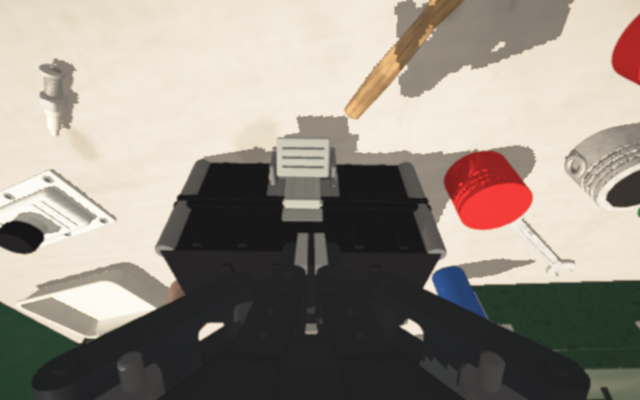

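The wrist view shows the button pad centred at (303,157), against a predicted (302.6,154.6), so the case fit holds. The arm stopped short at a joint limit here, so I'll go lower.

```bash
python3 - <<'E'
from go import *
t=np.radians(29);B=case2w([-102,0,40]);T=tool(PSI,t);d=T.as_matrix()[:,2]
print(B-59*d);delta(B-59*d,T); 
p=cam("wrist");s=arm.get_state();r=quat(s["eef_rot"]);print(proj(p,[np.array(s["tcp_pos"])+r.apply([0,0,k]) for k in(0,10,19,32)]))
E
```

```text
[441.29100397  29.83917874  91.60256272]
shift [0.0365, -0.0054, 0.0701] turn [-0.37, -0.41, 0.03] rows>= 1.3
[[310.26483512 265.60636316]
 [310.28798041 255.89715731]
 [310.306366   248.18478938]
 [310.32958162 238.44656611]]
```

Scaled: 0.07 m / 0.5 = 0.14, 0.0365 m / 0.5 = 0.073, -0.4 degrees / 360 = -0.0011.

{"api": "carry_out", "payload": {
  "moves": [
    [0,[0.036,-0.006,0.07],[0,0,0]],
    [0,[0.073,-0.011,0.14],[-0.0011,-0.0011,0]],
    [0,[0.073,-0.011,0.14],[-0.0011,-0.0011,0]],
    [0,[0.073,-0.011,0.14],[-0.0011,-0.0011,0]]
  ]
}}

```text
clock: 4.25
tcp_pos: [452.0, 37.8, 139.4]
eef_rot: [0.249, 0.078, 0.965, -0.028]
ft_force: [-1.0, 0.1, -0.2]
finger_gap: 0.001
grasp_force: 0.0
```

```bash
python3 - <<'E'
from go import *
st()
t=np.radians(29);B=case2w([-102,0,40]);T=tool(PSI,t);d=T.as_matrix()[:,2]
delta(B-19*d,T); delta(B-32*d,T); 
E
```

```text
t 4.25 tcp [452.   37.8 139.4] q [ 0.77 -0.25 -0.97  2.33 -0.01  0.49  1.18] F [-1.   0.1 -0.2] gap 0.001 grip 0.0
shift [0.0313, -0.0085, 0.0775] turn [-0.51, 0.0, 0.86] rows>= 1.3
shift [0.0313, -0.0086, 0.0645] turn [-0.51, 0.0, 0.86] rows>= 1.2
```

```bash
python3 - <<'E'
from go import *
t=np.radians(21);B=case2w([-102,0,40]);T=tool(PSI,t);d=T.as_matrix()[:,2]
print(B-60*d);delta(B-60*d,T)
E
```

```text
[448.2842272   28.60271661  96.01482559]
shift [0.023, -0.009, 0.0371] turn [-0.57, 8.0, 0.82] rows>= 0.8
```

Scaled: 0.037 m / 0.5 = 0.074, 0.023 m / 0.5 = 0.046, 8 degrees / 360 = 0.0222.

{"api": "carry_out", "payload": {
  "moves": [
    [0,[0,0,0],[-0.0017,0.0222,0.0022]],
    [0,[0.046,-0.018,0.074],[-0.0017,0.0222,0.0022]],
    [0,[0.046,-0.018,0.074],[-0.0017,0.0222,0.0022]],
    [0,[0.046,-0.018,0.074],[-0.0017,0.0222,0.0022]]
  ]
}}

```text
clock: 4.75
tcp_pos: [448.0, 28.9, 96.9]
eef_rot: [0.181, 0.086, 0.98, -0.015]
ft_force: [-0.5, 0.3, 0.7]
finger_gap: -0.004
grasp_force: 0.0
```

```bash
python3 - <<'E'
from go import *
st()
t=np.radians(21);B=case2w([-102,0,40]);T=tool(PSI,t);d=T.as_matrix()[:,2]
delta(B-60*d,T);delta(B-38*d,T)
E
```

```text
t 4.75 tcp [448.   28.9  96.9] q [ 0.83 -0.04 -1.03  2.28  0.19  0.55  1.04] F [-0.5  0.3  0.7] gap -0.004 grip 0.0
shift [0.0, -0.0002, 0.0009] turn [0.06, -0.03, 0.01] rows>= 0.0
shift [0.0, -0.0003, 0.0229] turn [0.06, -0.03, 0.01] rows>= 0.4
```

Scaled: 0.035 m / 0.5 = 0.07, 0.032 m / 0.5 = 0.064.

{"api": "carry_out", "payload": {
  "moves": [
    [0,[0,0,0.04],[0,0,0]],
    [0,[0,0,0.052],[0,0,0]],
    [0,[0,0,0.058],[0,0,0]],
    [0,[0,0,0.064],[0,0,0]],
    [0,[0,0,0.07],[0,0,0]]
  ]
}}

```text
clock: 5.38
tcp_pos: [460.7, 26.3, 64.0]
eef_rot: [0.182, 0.086, 0.979, -0.016]
ft_force: [-0.6, -0.5, -0.3]
finger_gap: 0.003
grasp_force: 0.0
```

No contact yet, so I'll advance further.

Scaled: 0.01 m / 0.5 = 0.02, 0.003 m / 0.5 = 0.006.

{"api": "carry_out", "payload": {
  "moves": [
    [0,[0,0,0.006],[0,0,0]],
    [0,[0,0,0.012],[0,0,0]],
    [0,[0,0,0.016],[0,0,0]],
    [0,[0,0,0.02],[0,0,0]]
  ]
}}

```text
clock: 5.88
tcp_pos: [462.2, 25.8, 53.1]
eef_rot: [0.18, 0.086, 0.98, -0.016]
ft_force: [-9.2, 2.9, 4.3]
finger_gap: 0.004
grasp_force: 4.3
```

```bash
python3 - <<'E'
from go import *
st()
p=cam("scene");save(p,"s2.png",(220,130,420,280),4)
E
```

```text
t 5.88 tcp [462.2  25.8  53.1] q [ 0.75  0.16 -1.    2.29  0.59  0.5   0.68] F [-9.2  2.9  4.3] gap 0.004 grip 4.3
```

View pics/s2.png

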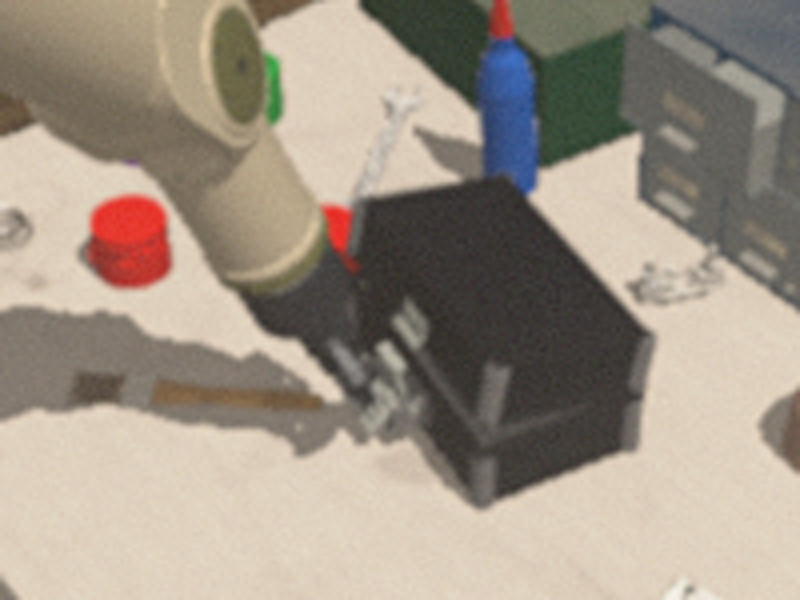

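The crop shows the fingertips on the pad near (365,390) with the lid still shut. I'll press a little further.

Scaled: 0.004 m / 0.5 = 0.008, 0.002 m / 0.5 = 0.004.

{"api": "carry_out", "payload": {
  "moves": [
    [0,[0.002,0,0.002],[0,0,0]],
    [0,[0.004,0,0.004],[0,0,0]],
    [0,[0.004,0,0.008],[0,0,0]]
  ]
}}

```text
clock: 6.3
tcp_pos: [462.5, 25.9, 49.5]
eef_rot: [0.181, 0.086, 0.98, -0.016]
ft_force: [-28.6, 2.4, 38.8]
finger_gap: 0.002
grasp_force: 23.6
```

```bash
python3 - <<'E'
from go import *
st()
p=cam("scene");save(p,"s3.png",(220,110,420,260),4)
E
```

```text
t 6.3 tcp [462.5  25.9  49.5] q [ 0.73  0.17 -0.99  2.29  0.62  0.49  0.66] F [-28.6   2.4  38.8] gap 0.002 grip 23.6
```

View pics/s3.png

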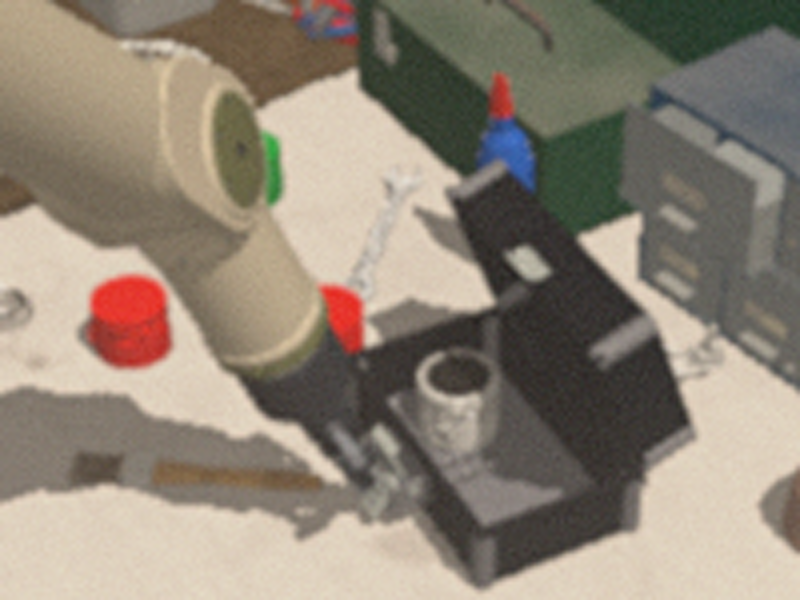

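The lid is open with the latch tab at (527,262), the packed piston stands in the left bay at (457,400), and the right bay is empty. Next I'll back off and go to the loose piston.

Scaled: -0.08 m / 0.5 = -0.16, -0.03 m / 0.5 = -0.06.

{"api": "carry_out", "payload": {
  "moves": [
    [0,[0,0,-0.06],[0,0,0]],
    [0.5,[0,0,-0.16],[0,0,0]],
    [1,[0,0,-0.16],[0,0,0]]
  ]
}}

```text
clock: 6.72
tcp_pos: [435.5, 30.4, 125.6]
eef_rot: [0.182, 0.086, 0.979, -0.016]
ft_force: [0.3, 0.2, 0.0]
finger_gap: 0.42
grasp_force: 0.0
```

```bash
python3 - <<'E'
from go import *
st()
psi=np.radians(40);T=tool(psi,np.radians(30));d=T.as_matrix()[:,2]
G=np.array([545.2,317.6,33])
print(G-120*d); delta(G-120*d,T)
E
```

```text
t 6.72 tcp [435.5  30.4 125.6] q [ 0.88 -0.19 -1.02  2.27 -0.08  0.62  1.28] F [0.3 0.2 0. ] gap 0.42 grip 0.0
[499.23733341 279.03274342 136.92304845]
shift [-0.022, 0.2559, -0.0034] turn [-21.56, -8.33, -45.23] rows>= 4.7
```

Scaled: 0.256 m / 0.5 = 0.512, -0.022 m / 0.5 = -0.044, -45.2 degrees / 360 = -0.1256.

{"api": "carry_out", "payload": {
  "moves": [
    [1,[-0.01,0.12,-0.002],[-0.0139,-0.0056,-0.0278]],
    [1,[-0.02,0.24,-0.004],[-0.025,-0.0111,-0.0528]],
    [1,[-0.032,0.36,-0.006],[-0.0389,-0.0153,-0.0806]],
    [1,[-0.044,0.512,-0.006],[-0.06,-0.0231,-0.1256]],
    [1,[-0.044,0.512,-0.006],[-0.06,-0.0231,-0.1256]],
    [1,[-0.044,0.512,-0.006],[-0.06,-0.0231,-0.1256]],
    [1,[-0.044,0.512,-0.006],[-0.06,-0.0231,-0.1256]],
    [1,[-0.044,0.512,-0.006],[-0.06,-0.0231,-0.1256]]
  ]
}}

```text
clock: 7.72
tcp_pos: [499.1, 278.2, 135.3]
eef_rot: [0.242, -0.329, 0.908, 0.088]
ft_force: [0.7, 0.6, 1.0]
finger_gap: 1.002
grasp_force: 0.0
```

```bash
cat > c.py <<'E'
from go import *
from fit import *
np.set_printoptions(precision=2,suppress=True)
st()
p=cam("wrist");save(p,"w2.png")
P=[p,cam("top"),cam("scene")]
exp=[proj(q,[545,317,30])[0] for q in P];print(exp)
obs=[]
for q,e in zip(P,exp):
    o=arm.outline_of("loose_piston",q); d=min(o,key=lambda d:np.hypot(*(np.array(d["at"])-e)))
    print([(np.round(k["at"]),round(k["confidence"],2),k["pixels"].sum()) for k in o]); obs.append((q,d["pixels"].astype(float)))
print("all",fit("loose_piston",obs,[545,317,0,0],False))
print("wrist",fit("loose_piston",obs[:1],[545,317,0,0],False,False))
E
python3 c.py
```

```text
t 7.72 tcp [499.1 278.2 135.3] q [ 0.65  0.28 -1.26  2.1   0.41  0.46  1.42] F [0.7 0.6 1. ] gap 1.002 grip 0.0
[array([310.97, 196.86]), array([225.26, 213.79]), array([278.39, 174.43])]
[(array([413., 231.]), 0.97, np.int64(3054)), (array([415.,  90.]), 0.92, np.int64(11996)), (array([310., 194.]), 0.86, np.int64(6084)), (array([164., 118.]), 0.74, np.int64(10810)), (array([333., 276.]), 0.58, np.int64(3095))]
[(array([265., 209.]), 0.93, np.int64(459)), (array([182., 217.]), 0.79, np.int64(405)), (array([226., 212.]), 0.78, np.int64(379)), (array([193., 185.]), 0.68, np.int64(452)), (array([303., 256.]), 0.46, np.int64(114))]
[(array([279., 178.]), 0.87, np.int64(379)), (array([250., 188.]), 0.84, np.int64(402)), (array([300., 190.]), 0.7, np.int64(374)), (array([254., 163.]), 0.61, np.int64(200))]
all (array([546.33, 315.91,  -1.37,   0.  ]), np.float64(0.2924975837937721))
wrist (array([546.13, 314.34,   0.  ,   0.  ]), np.float64(0.03681226061345799))
```

View pics/w2.png

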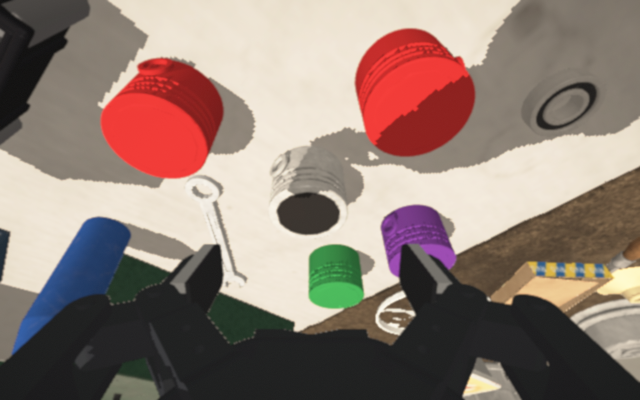

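The silver piston is at (308,190) in the wrist view, between the fingers' line, and the fingers clear the coloured ones. The wrist fit puts its axis at (546,314.5), standing on the bench.

```bash
python3 - <<'E'
from go import *
psi=np.radians(40);T=tool(psi,np.radians(30));d=T.as_matrix()[:,2]
G=np.array([549,317.2,33])
delta(G-60*d,T); delta(G,T)
E
```

```text
shift [-0.0033, -0.0031, 0.0601] turn [0.07, -0.08, -0.04] rows>= 1.0
shift [-0.0033, -0.0032, 0.1201] turn [0.07, -0.08, -0.04] rows>= 1.9
```

Scaled: 0.12 m / 0.5 = 0.24, 0.07 m / 0.5 = 0.14.

{"api": "carry_out", "payload": {
  "moves": [
    [1,[-0.0066,-0.0064,0.08],[0,0,0]],
    [1,[-0.0066,-0.0064,0.14],[0,0,0]],
    [1,[-0.0066,-0.0064,0.18],[0,0,0]],
    [1,[-0.0066,-0.0064,0.216],[0,0,0]],
    [1,[-0.0066,-0.0064,0.24],[0,0,0]],
    [1,[-0.0066,-0.0064,0.24],[0,0,0]],
    [0.6,[-0.0066,-0.0064,0.24],[0,0,0]],
    [0.6,[-0.0066,-0.0064,0.24],[0,0,0]],
    [0.4,[-0.0066,-0.0064,0.24],[0,0,0]],
    [0.4,[-0.0066,-0.0064,0.24],[0,0,0]],
    [0.4,[-0.0066,-0.0064,0.24],[0,0,0]]
  ],
  "force": 60
}}

```text
clock: 9.4
tcp_pos: [549.1, 317.4, 33.8]
eef_rot: [0.243, -0.33, 0.908, 0.089]
ft_force: [-3.5, -1.7, 6.5]
finger_gap: 0.736
grasp_force: 65.9
```

```bash
python3 - <<'E'
from go import *
st()
E
```

```text
t 9.4 tcp [549.1 317.4  33.8] q [ 0.1   0.48 -0.74  2.03  0.8   0.3   1.06] F [-3.5 -1.7  6.5] gap 0.736 grip 65.9
```

```bash
python3 - <<'E'
from go import *
s=arm.get_state();p0=np.array(s["tcp_pos"]);r0=quat(s["eef_rot"])
delta(p0+[0,0,95],r0)
T=tool(PSI,np.radians(30))
delta(case2w([-80,-48,130]),T)
delta(case2w([-80,-48,130]),T,(p0+[0,0,95],r0))
E
```

```text
shift [-0.0475, 0.0002, -0.0823] turn [0.0, 0.0, 0.0] rows>= 1.5
shift [0.1872, -0.2204, -0.2194] turn [25.09, -0.05, 43.3] rows>= 5.8
shift [0.2346, -0.2206, -0.1372] turn [25.09, -0.05, 43.3] rows>= 5.6
```

Scaled: -0.2204 m / 0.5 = -0.4408, -0.2194 m / 0.5 = -0.4388, 43.3 degrees / 360 = 0.1203.

{"api": "carry_out", "payload": {
  "moves": [
    [0.4,[-0.01,0,-0.0174],[0,0,0]],
    [0.4,[-0.03,0,-0.052],[0,0,0]],
    [0.4,[-0.06,0,-0.104],[0,0,0]],
    [0.4,[-0.095,0,-0.1646],[0,0,0]],
    [0.4,[-0.095,0,-0.1646],[0,0,0]],
    [0.4,[0,-0.088,-0.22],[0.0139,0,0.0242]],
    [0.4,[0.092,-0.176,-0.274],[0.0278,0,0.0481]],
    [0.4,[0.186,-0.264,-0.33],[0.0417,0,0.0722]],
    [0.4,[0.28,-0.352,-0.384],[0.0556,0,0.0961]],
    [0.4,[0.374,-0.4408,-0.4388],[0.0697,0,0.1203]],
    [0.4,[0.374,-0.4408,-0.4388],[0.0697,0,0.1203]],
    [0.4,[0.374,-0.4408,-0.4388],[0.0697,0,0.1203]]
  ]
}}

```text
clock: 10.9
tcp_pos: [480.8, -29.4, 128.0]
eef_rot: [0.256, 0.087, 0.963, -0.024]
ft_force: [-0.4, 0.3, -4.1]
finger_gap: 0.735
grasp_force: 67.8
```

```bash
cat > d.py <<'E'
from go import *
from fit import *
np.set_printoptions(precision=2,suppress=True)
st()
p=cam("wrist");save(p,"w3.png")
g=[(x,y,z) for x,y,z in [(-66,-109,60),(-66,109,60),(66,-109,60),(66,109,60)]]
print(proj(p,[case2w(v) for v in g]))
for t in("loose_piston","free_bay","packed_bay","case"):
    print(t,[(np.round(k["at"]),round(k["confidence"],2)) for k in arm.look_for(t,p)])
E
python3 d.py
```

```text
t 10.9 tcp [480.8 -29.4 128. ] q [ 0.76 -0.12 -0.81  2.31  0.09  0.41  1.25] F [-0.4  0.3 -4.1] gap 0.735 grip 67.8
[[224.33 189.65]
 [552.95 188.58]
 [252.93 287.34]
 [475.48 286.97]]
loose_piston [(array([602., 170.]), 0.91), (array([310., 248.]), 0.84)]
free_bay [(array([425., 180.]), 0.91)]
packed_bay [(array([429., 180.]), 0.56)]
case [(array([428., 182.]), 0.93), (array([431., 228.]), 0.62)]
```

View pics/w3.png

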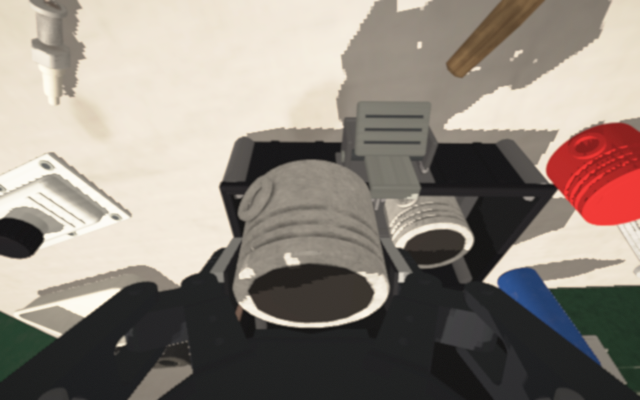

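The piston hangs upright and centred between the fingers at (311,245). The case rim corners show at (222,187) and (553,186), within 3 px of the prediction.

```bash
python3 - <<'E'
from go import *
T=tool(PSI,np.radians(30))
for v in [(-24,-48,112),(4.2,-48,75),(4.2,-48,46),(4.2,-48,40)]: delta(case2w(v),T)
E
```

```text
shift [-0.0403, -0.0015, 0.0427] turn [0.03, -0.14, 0.13] rows>= 0.9
shift [-0.0463, -0.0015, 0.0889] turn [0.03, -0.14, 0.13] rows>= 1.6
shift [-0.0319, -0.0015, 0.114] turn [0.03, -0.14, 0.13] rows>= 1.9
shift [-0.0289, -0.0015, 0.1192] turn [0.03, -0.14, 0.13] rows>= 2.0
```

Scaled: 0.114 m / 0.5 = 0.228, 0.0889 m / 0.5 = 0.1778.

{"api": "carry_out", "payload": {
  "moves": [
    [0.4,[-0.04,-0.0016,0.042],[0,0,0]],
    [0.4,[-0.0806,-0.003,0.0854],[0,0,0]],
    [0.4,[-0.0866,-0.003,0.132],[0,0,0]],
    [0.4,[-0.0926,-0.003,0.1778],[0,0,0]],
    [0.4,[-0.078,-0.003,0.203],[0,0,0]],
    [0.4,[-0.0638,-0.003,0.228],[0,0,0]],
    [0.4,[-0.0638,-0.003,0.228],[0,0,0]]
  ]
}}

```text
clock: 12.02
tcp_pos: [565.1, -41.0, 45.0]
eef_rot: [0.256, 0.083, 0.963, -0.022]
ft_force: [0.0, 0.5, -1.7]
finger_gap: 0.734
grasp_force: 67.8
```

```bash
python3 - <<'E'
from go import *
st()
s=arm.get_state();print("case frame",R.from_euler("z",-PSI).apply(np.array(s["tcp_pos"])-CASE))
p=cam("wrist");save(p,"w4.png")
T=tool(PSI,np.radians(30))
delta(case2w([4.2,-48,40]),T)
b=[case2w(v) for v in[(-37,-11,6),(-37,-85,6),(37,-11,6),(37,-85,6),(0,48,57)]];print(proj(p,b))
E
```

```text
t 12.03 tcp [565.1 -41.   45. ] q [ 0.57  0.3  -0.67  2.2   1.01  0.34  0.45] F [ 0.   0.5 -1.7] gap 0.734 grip 67.8
case frame [  3.63610248 -48.21625806  45.0114236 ]
shift [0.003, 0.0003, 0.0052] turn [0.05, -0.18, 0.1] rows>= 0.1
[[391.07225568 144.21767626]
 [230.70290052 144.10120971]
 [368.62618501 241.03014807]
 [252.76489168 240.99311253]
 [534.66544026 285.2543006 ]]
```

View pics/w4.png

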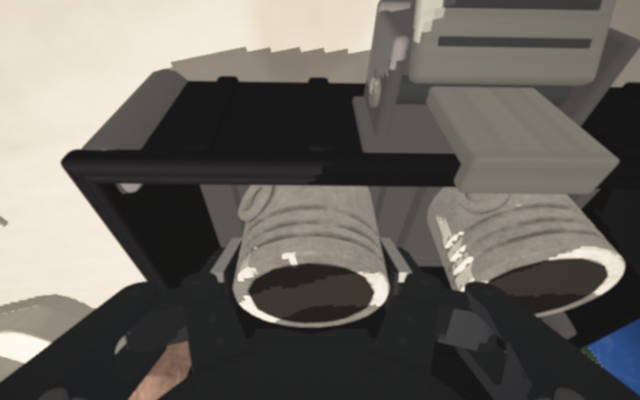

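The packed piston's crown is at (548,286) and the held one at (312,295). The held piston's underside should already be below the rib tops, and there is no contact force, so it is between the ribs. I'll lower it to the floor.

{"api": "carry_out", "payload": {
  "moves": [
    [0.4,[0.0024,0,0.0042],[0,0,0]],
    [0.4,[0.0042,0,0.0074],[0,0,0]],
    [0.4,[0.0052,0,0.009],[0,0,0]],
    [0.4,[0.0052,0,0.009],[0,0,0]]
  ]
}}

```text
clock: 12.58
tcp_pos: [565.7, -42.5, 41.3]
eef_rot: [0.257, 0.084, 0.962, -0.023]
ft_force: [1.1, 0.2, -3.7]
finger_gap: 0.733
grasp_force: 67.8
```

Scaled: 0.0015 m / 0.5 = 0.003, 0.0008 m / 0.5 = 0.0016.

{"api": "carry_out", "payload": {
  "moves": [
    [0.4,[0.0008,0,0.0016],[0,0,0]],
    [0.4,[0.0016,0,0.003],[0,0,0]],
    [0.4,[0.0016,0,0.003],[0,0,0]]
  ]
}}

```text
clock: 12.95
tcp_pos: [566.0, -42.4, 39.9]
eef_rot: [0.257, 0.084, 0.962, -0.023]
ft_force: [-4.2, -0.4, 3.2]
finger_gap: 0.733
grasp_force: 68.8
```

```bash
python3 - <<'E'
from go import *
st()
E
```

```text
t 12.95 tcp [566.  -42.4  39.9] q [ 0.54  0.31 -0.65  2.2   1.06  0.33  0.41] F [-4.2 -0.4  3.2] gap 0.733 grip 68.8
```

Scaled: -0.11 m / 0.5 = -0.22, -0.06 m / 0.5 = -0.12.

{"api": "carry_out", "payload": {
  "moves": [
    [0.78,[0,0,0],[0,0,0]],
    [0.87,[0,0,0],[0,0,0]],
    [0.87,[0,0,0],[0,0,0]],
    [0.87,[-0.006,0,-0.02],[0,0,0]],
    [0.87,[-0.01,0,-0.06],[0,0,0]],
    [0.87,[-0.01,0,-0.12],[0,0,0]],
    [0.87,[0,0,-0.22],[0,0,0]],
    [0.87,[0,0,-0.22],[0,0,0]]
  ]
}}

```text
clock: 13.95
tcp_pos: [511.7, -32.7, 135.9]
eef_rot: [0.257, 0.084, 0.962, -0.023]
ft_force: [-0.1, -0.4, -0.3]
finger_gap: 0.872
grasp_force: 0.0
```

```bash
cat > e.py <<'E'
from go import *
from fit import *
np.set_printoptions(precision=2,suppress=True)
st()
p=cam("wrist");save(p,"w5.png",(120,100,640,360),1.5)
for nm in("loose_piston","packed_piston"):
    for k in arm.outline_of(nm,p): print(nm,np.round(k["at"]),round(k["confidence"],2),k["pixels"].sum())
print("pred",proj(p,[case2w([0,-48,57]),case2w([0,48,57]),case2w([-66,-109,60]),case2w([-66,109,60])]))
# dark crown ellipses: crown centres via hough-free contour fit
E
python3 e.py
```

```text
t 13.95 tcp [511.7 -32.7 135.9] q [ 0.93 -0.04 -0.97  2.24  0.2   0.42  1.18] F [-0.1 -0.4 -0.3] gap 0.872 grip 0.0
loose_piston [311. 194.] 0.93 6311
loose_piston [612. 132.] 0.73 6518
packed_piston [431. 195.] 0.79 6700
packed_piston [396.  92.] 0.35 7761
pred [[312.39 212.15]
 [436.39 212.14]
 [212.59 143.16]
 [570.74 143.09]]
```

View pics/w5.png

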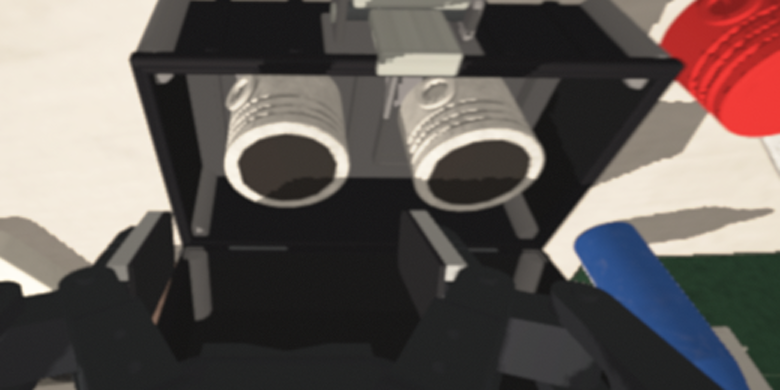

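The loose piston stands upright in the free bay, with its crown at full-frame (311,211) against a predicted (312,212). The packed piston's crown is at (439,212). Now the cover.

```bash
python3 - <<'E'
from go import *
T=tool(.234,np.radians(30));d=T.as_matrix()[:,2]
G=np.array([529,-313.7,40])
delta(G-130*d,T)
E
```

```text
shift [-0.0132, -0.2988, -0.0108] turn [-11.9, -0.01, -20.25] rows>= 4.8
```

Scaled: -0.2988 m / 0.5 = -0.5976, -0.0132 m / 0.5 = -0.0264, -20.25 degrees / 360 = -0.0563.

{"api": "carry_out", "payload": {
  "moves": [
    [0.87,[-0.006,-0.12,-0.012],[-0.0067,0,-0.0111]],
    [0.87,[-0.012,-0.24,-0.016],[-0.0133,0,-0.0222]],
    [0.87,[-0.016,-0.36,-0.018],[-0.02,0,-0.0333]],
    [0.8,[-0.022,-0.48,-0.02],[-0.0267,0,-0.0444]],
    [0.8,[-0.0264,-0.5976,-0.0216],[-0.0331,0,-0.0563]],
    [0.8,[-0.0264,-0.5976,-0.0216],[-0.0331,0,-0.0563]],
    [0.8,[-0.0264,-0.5976,-0.0216],[-0.0331,0,-0.0563]]
  ]
}}

```text
clock: 14.98
tcp_pos: [468.2, -299.9, 146.3]
eef_rot: [0.254, -0.113, 0.96, 0.032]
ft_force: [2.2, -0.5, -0.3]
finger_gap: 0.8
grasp_force: 0.0
```

```bash
cat > f.py <<'E'
from go import *
from fit import *
np.set_printoptions(precision=3,suppress=True)
st()
p=cam("wrist");save(p,"w6.png")
print("pred cap",proj(p,[527.3,-314.2,48]),[(np.round(k["at"],1),round(k["confidence"],2)) for k in arm.look_for("filler_cap",p)])
P=[p,cam("top"),cam("scene")];obs=[]
for q in P:
    e=proj(q,[527,-314,20])[0];o=arm.outline_of("rocker_cover",q); d=min(o,key=lambda d:np.hypot(*(np.array(d["at"])-e)))
    print(np.round(e),np.round(d["at"]),round(d["confidence"],2),d["pixels"].sum()); obs.append((q,d["pixels"].astype(float)))
print("all",fit("rocker_cover",obs,[527.3,-314.2,0,.234]))
x,f=fit("rocker_cover",obs[:1],[527.3,-314.2,0,.234],True,False);print("wrist",x,f)
cap=min(arm.outline_of("filler_cap",p),key=lambda k:-k["confidence"]);m=cap["pixels"].astype(np.uint8)
h=cv2.minAreaRect(np.argwhere(m)[:,::-1].astype(np.float32));print("cap",cap["at"],m.sum(),h)
E
python3 f.py
```

```text
t 14.97 tcp [ 468.2 -299.9  146.3] q [ 1.18  0.19 -0.45  1.99 -0.52  0.76  2.9 ] F [ 2.2 -0.5 -0.3] gap 0.8 grip 0.0
pred cap [[276.61  198.409]] [(array([275.2, 161. ]), 0.79)]
[279. 176.] [277. 161.] 0.74 13313
[429. 219.] [429. 220.] 0.71 1364
[405. 293.] [409. 297.] 0.59 1511
all (array([ 528.547, -315.029,   -0.338,    0.219]), np.float64(0.20487205351123028))
wrist [ 529.531 -315.417    0.       0.223] 0.024759378500164853
cap [274.2, 161.1] 13408 ((274.1308898925781, 168.1011962890625), (185.0559844970703, 91.74166107177734), 0.5208564400672913)
```

The wrist-view fit puts the cover at (529.4,-315.3) with yaw 0.222. Joint 7 is near its limit, so I'll take the grasp a half turn round.

Scaled: -0.01 m / 0.5 = -0.02, 30 degrees / 360 = 0.0833.

{"api": "carry_out", "payload": {
  "moves": [
    [0.8,[0,0,-0.02],[0,0,0.0278]],
    [0.8,[0,0,-0.02],[0,0,0.0556]],
    [0.8,[0,0,-0.02],[0,0,0.0833]]
  ]
}}

```text
clock: 15.75
tcp_pos: [465.2, -297.3, 157.2]
eef_rot: [0.239, 0.141, 0.956, 0.098]
ft_force: [-0.0, -0.2, 0.3]
finger_gap: 0.8
grasp_force: 0.0
```

```bash
python3 - <<'E'
from go import *
st()
T=tool(.222,np.radians(30),-1);d=T.as_matrix()[:,2]
delta(np.array([529.3,-315.3,40])-130*d,T)
E
```

```text
t 15.75 tcp [ 465.2 -297.3  157.2] q [ 1.14  0.16 -0.4   1.99 -0.54  0.78  2.38] F [-0.  -0.2  0.3] gap 0.8 grip 0.0
shift [-0.0088, -0.0314, 0.0005] turn [-0.37, -0.68, 150.34] rows>= 14.1
```

Scaled: -0.0314 m / 0.5 = -0.0628, -0.0088 m / 0.5 = -0.0176, 130 degrees / 360 = 0.3611.

{"api": "carry_out", "payload": {
  "moves": [
    [0.8,[0,0,0],[0,0,0.0278]],
    [0.8,[0,0,0],[0,0,0.0556]],
    [0.8,[0,0,0],[0,0,0.0833]],
    [0.8,[0,0,0],[0,0,0.1111]],
    [0.8,[0,0,0],[0,0,0.1389]],
    [0.8,[0,0,0],[0,0,0.1667]],
    [0.8,[0,0,0],[0,0,0.1944]],
    [0.8,[0,0,0],[0,0,0.2222]],
    [0.8,[0,0,0],[0,0,0.25]],
    [0.8,[0,0,0],[0,0,0.2778]],
    [0.8,[0,0,0],[0,0,0.3056]],
    [0.8,[0,0,0],[0,0,0.3333]],
    [0.8,[0,0,0],[0,0,0.3611]],
    [0.8,[-0.008,-0.032,0],[0,-0.0011,0.3889]],
    [0.8,[-0.0176,-0.0628,0],[-0.0011,-0.0019,0.4175]],
    [0.8,[-0.0176,-0.0628,0],[-0.0011,-0.0019,0.4175]],
    [0.8,[-0.0176,-0.0628,0],[-0.0011,-0.0019,0.4175]]
  ]
}}

```text
clock: 17.88
tcp_pos: [465.8, -329.5, 153.0]
eef_rot: [-0.028, 0.959, 0.112, 0.258]
ft_force: [-0.4, 0.2, -1.0]
finger_gap: 0.799
grasp_force: 0.0
```

```bash
sed -i 's/527.3,-314.2,0,.234/529.3,-315.3,0,.222/g' f.py; python3 f.py; python3 - <<'E'
from go import *
T=tool(.222,np.radians(30),-1);d=T.as_matrix()[:,2]
x=np.array([np.cos(.222),np.sin(.222),0])
G=np.array([529.3,-315.3,40])+2*x
delta(G-50*d,T);delta(G,T)
E
```

```text
t 17.88 tcp [ 465.8 -329.5  153. ] q [ 0.94  0.19 -0.13  1.95 -0.6   0.81 -0.15] F [-0.4  0.2 -1. ] gap 0.799 grip 0.0
pred cap [[309.52  195.543]] []
[309. 204.] [310. 210.] 0.96 12841
[429. 219.] [425. 219.] 0.58 1370
[405. 293.] [407. 298.] 0.97 1514
all (array([ 528.563, -314.857,   -2.654,    0.221]), np.float64(0.16427770879213033))
wrist [ 528.344 -315.377    0.       0.222] 0.03739908564913874
cap [76.8, 77.4] 19454 ((77.99998474121094, 99.49998474121094), (155.99996948242188, 198.99996948242188), 0.0)
shift [0.0018, -0.0011, 0.0818] turn [0.05, -0.07, 0.3] rows>= 1.3
shift [0.0018, -0.0011, 0.1318] turn [0.05, -0.07, 0.3] rows>= 2.1
```

Scaled: 0.1315 m / 0.5 = 0.263, 0.0018 m / 0.5 = 0.0036, 0.3 degrees / 360 = 0.0008.

{"api": "carry_out", "payload": {
  "moves": [
    [0.8,[0.0036,-0.002,0.08],[0,0,0.0008]],
    [0.8,[0.0036,-0.002,0.16],[0,0,0.0008]],
    [0.8,[0.0036,-0.002,0.21],[0,0,0.0008]],
    [0.8,[0.0036,-0.002,0.24],[0,0,0.0008]],
    [0.8,[0.0036,-0.002,0.263],[0,0,0.0008]],
    [0.8,[0.0036,-0.002,0.263],[0,0,0.0008]]
  ]
}}

```text
clock: 19.02
tcp_pos: [531.1, -315.1, 39.9]
eef_rot: [-0.029, 0.96, 0.107, 0.258]
ft_force: [0.6, 0.6, 0.4]
finger_gap: 0.806
grasp_force: 0.0
```

{"api": "carry_out", "payload": {
  "moves": [
    [0.55,[0,0,0],[0,0,0]],
    [0.5,[0,0,0],[0,0,0]],
    [0.45,[0,0,0],[0,0,0]],
    [0.35,[0,0,0],[0,0,0]],
    [0.3,[0,0,0],[0,0,0]],
    [0.3,[0,0,0],[0,0,0]]
  ],
  "force": 40
}}

```text
clock: 19.77
tcp_pos: [531.1, -315.5, 40.9]
eef_rot: [-0.028, 0.96, 0.107, 0.258]
ft_force: [-3.4, 1.5, 6.1]
finger_gap: 0.43
grasp_force: 39.5
```

Scaled: -0.116 m / 0.5 = -0.232, -0.026 m / 0.5 = -0.052.

{"api": "carry_out", "payload": {
  "moves": [
    [0.3,[0.005,0,-0.0086],[0,0,0]],
    [0.3,[0.015,0,-0.026],[0,0,0]],
    [0.3,[0.03,0,-0.052],[0,0,0]],
    [0.3,[0.03,0,-0.112],[0,0,0]],
    [0.3,[0.03,0,-0.18],[0,0,0]],
    [0.3,[0.03,0,-0.232],[0,0,0]],
    [0.3,[0.03,0,-0.232],[0,0,0]]
  ]
}}

```text
clock: 20.65
tcp_pos: [487.3, -326.8, 151.1]
eef_rot: [-0.026, 0.96, 0.106, 0.259]
ft_force: [-1.0, 0.4, -1.0]
finger_gap: 0.432
grasp_force: 40.2
```

```bash
cat > g.py <<'E'
from go import *
import fit as F
np.set_printoptions(precision=3,suppress=True)
st()
s=arm.get_state();tp=np.array(s["tcp_pos"]);r=quat(s["eef_rot"])
print("psi",np.arctan2(*r.apply([0,0,1])[1::-1]),"tooly",r.apply([0,1,0]))
p=cam("wrist");P=[p,cam("top"),cam("scene")];obs=[]
x=np.append(tp-[0,0,40.5],0);x[3]=np.arctan2(*(-r.apply([0,1,0]))[:2]*np.array([-1,1]))
for q in P:
    e=proj(q,tp-[0,0,20])[0];o=arm.outline_of("rocker_cover",q)
    if not o: continue
    d=min(o,key=lambda d:np.hypot(*(np.array(d["at"])-e)))
    print(np.round(e),np.round(d["at"]),round(d["confidence"],2),d["pixels"].sum(),F.render(q,F.MODEL["rocker_cover"],x).sum()); obs.append((q,d["pixels"].astype(float)))
print("x0",x);print("all",F.fit("rocker_cover",obs,x)); print("fixed",F.fit("rocker_cover",obs[1:],x))
# tilt fit from wrist silhouette: small rotations about cover x,y
from scipy.optimize import minimize
m=obs[0][1]
def cost(v):
    Rt=R.from_euler("xyz",[v[0]*.02,v[1]*.02,0]).as_matrix()
    parts=[(q-[0,0,40])@Rt.T+[v[2],v[3],40] for q in F.MODEL["rocker_cover"]]
    c=F.render(p,parts,x); full=np.minimum(m,c).sum()/m.sum(); 
    return 1-np.minimum(m,c).sum()/np.maximum(m,c).sum()
b=minimize(cost,np.zeros(4),method="Nelder-Mead",options=dict(initial_simplex=np.vstack([np.zeros(4),3*np.eye(4)]),fatol=1e-4,xatol=.05))
print("tilt deg about cover x,y:",np.degrees(b.x[:2]*.02),"off",b.x[2:],b.fun)
T=tool(PSI,np.radians(30),-1); delta(case2w([-85,0,140]),T)
E
python3 g.py
```

```text
t 20.65 tcp [ 487.3 -326.8  151.1] q [ 0.9   0.22 -0.13  1.93 -0.59  0.78 -0.19] F [-1.   0.4 -1. ] gap 0.432 grip 40.2
psi 0.2105252054930329 tooly [ 0.217 -0.976  0.005]
[311. 268.] [311. 247.] 0.58 21637 41732.635294117645
[445. 226.] [430. 223.] 0.86 967 1687.3019607843137
[402. 275.] [403. 288.] 0.72 1406 1870.2313725490199
x0 [ 487.315 -326.752  110.626    0.219]
all (array([ 487.524, -323.62 ,  100.636,    0.24 ]), np.float64(1.1479446497162602))
fixed (array([ 486.123, -324.148,  103.248,    0.232]), np.float64(0.6823807228225305))
tilt deg about cover x,y: [-0.538 -6.962] off [5.14  1.231] 0.46914255963902873
shift [0.0614, -0.3378, 0.0441] turn [-11.44, -0.0, 19.66] rows>= 5.5
```

```bash
cat > k.py <<'E'
from go import *
import fit as F
np.set_printoptions(precision=1,suppress=True)
s=arm.get_state();tp=np.array(s["tcp_pos"]);r=quat(s["eef_rot"]);p=cam("wrist");save(p,"k.png")
yaw=np.arctan2(r.apply([0,-1,0])[1],r.apply([0,-1,0])[0])-np.pi/2
o=max(arm.outline_of("rocker_cover",p),key=lambda d:d["pixels"].sum());m=o["pixels"]
top=lambda M:np.array([np.argmax(M[:,c]) if M[:,c].any() else -1 for c in range(150,500,35)])
print("yaw",yaw,"mask ",top(m))
for tilt in(-4,-2,0,2,4):
  for dx in(-2.3,0):
    Rt=R.from_euler("y",tilt,degrees=True).as_matrix()
    parts=[(q-[0,0,40])@Rt.T+[dx,0,40] for q in F.MODEL["rocker_cover"]]
    c=F.render(p,parts,np.append(tp-[0,0,40.7],yaw))>.5
    print(tilt,dx,top(c),"cols",np.where(c.any(0))[0][[0,-1]],np.where(m.any(0))[0][[0,-1]])
# image gradient rows
g=cv2.GaussianBlur(cv2.cvtColor(p["image"],cv2.COLOR_RGB2GRAY),(5,5),0).astype(int)
for c in(185,325,430): print(c,g[40:260:5,c])
E
python3 k.py
```

```text
yaw 0.22199281440795082 mask  [ -1 203 202 202 201 201 201 201 201  -1]
-4 -2.3 [ -1 195 195 195 195 195 195 195 195  -1] cols [172 451] [179 444]
-4 0 [ -1 192 192 192 192 192 192 191 191  -1] cols [173 450] [179 444]
-2 -2.3 [ -1 198 198 198 198 198 198 198 198  -1] cols [171 452] [179 444]
-2 0 [ -1 196 194 194 194 194 194 194 194  -1] cols [171 452] [179 444]
0 -2.3 [ -1 206 200 200 200 200 200 200 200  -1] cols [169 454] [179 444]
0 0 [ -1 206 197 197 197 197 197 197 197  -1] cols [169 453] [179 444]
2 -2.3 [ -1 214 203 203 203 203 203 203 203  -1] cols [167 456] [179 444]
2 0 [ -1 213 199 199 199 199 199 199 199  -1] cols [168 455] [179 444]
4 -2.3 [ -1 221 206 206 206 205 205 205 205  -1] cols [166 457] [179 444]
4 0 [ -1 220 202 202 202 202 202 202 202  -1] cols [166 457] [179 444]
185 [184 185 185 185 187 186 187 186 187 187 188 186 187 187 190 189 187 188
 191 189 186 184 184 183 187 190 190 190 188 187 192 193 190 197 203 208
 209 213 223 223 223 228 226 223]
325 [221 221 221 222 222 223 221 223 223 224 224 225 225 219 122 106 117 190
 191 189 191 192 191 192 193 191 193 192 192 193 193 194 194 226 227 226
 199 202 188  39  29  31  31  32]
430 [221 224 223 222 222 223 223 225 224 225 225 225 224 211 181 105 106 171
 192 192 192 193 192 190 191 193 194 191 192 191 190 190 196 223 224 223
 226 225 224 226 224 226 225 223]
```

```bash
cat > n.py <<'E'
from go import *
np.set_printoptions(precision=1,suppress=True)
s=arm.get_state();tp=np.array(s["tcp_pos"]);r=quat(s["eef_rot"])
p=dict(np.load("n.npz")) if 0 else cam("wrist")
g=cv2.GaussianBlur(cv2.cvtColor(p["image"],cv2.COLOR_RGB2GRAY),(3,3),0).astype(int)
for rr in range(196,240,4):
    row=g[rr]; w=np.where(row[140:480]>208)[0]+140
    print(rr,w[[0,-1]] if len(w) else None, row[160:200:3], row[425:465:3])
yaw=-np.arctan2(*(-r.apply([0,1,0]))[:2])
for dz in(0,-5,-10):
    X=[tp+[0,0,-40.7+dz]+R.from_euler("z",yaw).apply([a-2.3,b,c]) for a,b,c in[(-44,-78,4),(-44,78,4),(-44,-78,0),(-44,78,0),(44,-78,4),(44,78,4)]]
    print(dz,proj(p,X).ravel())
E
python3 n.py
```

```text
196 None [189 189 189 189 190 191 192 193 192 192 194 194 193 192] [192 191 190 188 188 189 190 191 190 190 190 190 190 190]
200 None [189 188 188 189 189 189 189 190 190 189 187 186 187 188] [196 196 194 191 188 189 190 190 190 189 188 189 189 190]
204 [187 435] [189 189 190 190 189 188 188 189 189 214 221 221 216 199] [221 223 223 221 193 192 192 192 191 190 190 190 190 189]
208 [186 436] [190 190 190 190 189 188 188 189 192 221 225 219 170 133] [173 219 225 224 198 191 192 193 193 191 190 190 191 191]
212 [186 436] [188 188 188 189 189 188 190 190 193 223 224 194 141  83] [149 203 223 223 203 189 189 190 190 190 190 190 192 192]
216 [185 437] [183 183 183 185 185 184 187 187 197 223 224 188 151  96] [163 210 226 226 210 190 191 191 190 189 188 188 189 189]
220 [185 437] [184 182 180 179 161 108 110 125 184 225 225 221 179 163] [197 224 226 227 215 187 191 193 192 192 192 192 191 191]
224 [185 437] [186 185 184 180 122  99  99 105 195 223 223 223 224 222] [226 226 226 215 219 189 191 193 192 190 190 190 192 192]
228 [185 438] [185 185 185 180 131 101 100 110 208 223 224 224 224 211] [222 223 223 224 221 193 192 193 193 192 192 192 191 191]
232 [184 438] [185 185 185 182 118 102 102 123 219 229 229 229 229 191] [224 224 224 224 223 194 190 193 192 192 193 193 192 191]
236 [184 439] [184 184 185 163 105 102 102 135 219 222 223 223 220 145] [225 225 225 225 224 198 188 192 192 192 192 192 190 190]
0 [454.3 356.  168.5 356.2 451.  354.1 171.8 354.3 436.7 199.8 185.7 200.1]
-5 [450.2 353.7 172.6 353.8 447.  351.9 175.8 352.1 433.5 201.8 188.9 202.1]
-10 [446.2 351.5 176.6 351.7 443.2 349.8 179.5 350.  430.4 203.7 192.  203.9]
```

The dark cap is held, and the far flange edge shows at row 202, columns 187–435, within 2 px of a flat cover in the grasp. The cover is held level, so I'll carry it to the case.

Scaled: -0.3378 m / 0.5 = -0.6756, -0.22 m / 0.5 = -0.44, 19.7 degrees / 360 = 0.0547.

{"api": "carry_out", "payload": {
  "moves": [
    [0.3,[0.02,-0.11,0.014],[-0.0053,0,0.0089]],
    [0.3,[0.04,-0.22,0.03],[-0.0106,0,0.0181]],
    [0.3,[0.06,-0.33,0.044],[-0.0156,0,0.0269]],
    [0.3,[0.08,-0.44,0.058],[-0.0208,0,0.0358]],
    [0.3,[0.1,-0.55,0.072],[-0.0261,0,0.0447]],
    [0.3,[0.1228,-0.6756,0.088],[-0.0317,0,0.0547]],
    [0.3,[0.1228,-0.6756,0.088],[-0.0317,0,0.0547]],
    [0.3,[0.1228,-0.6756,0.088],[-0.0317,0,0.0547]],
    [0.3,[0.1228,-0.6756,0.088],[-0.0317,0,0.0547]]
  ]
}}

```text
clock: 22.22
tcp_pos: [486.5, 24.0, 140.9]
eef_rot: [0.022, 0.962, -0.083, 0.259]
ft_force: [0.4, -0.6, -1.4]
finger_gap: 0.428
grasp_force: 40.5
```

```bash
cat > m.py <<'E'
from go import *
st()
s=arm.get_state();print("case frame",R.from_euler("z",-PSI).apply(np.array(s["tcp_pos"])-CASE))
T=tool(PSI,np.radians(30),-1)
for v in [(-30,0,124),(2.3,0,112),(2.3,0,103),(2.3,0,98)]: delta(case2w(v),T)
E
python3 m.py
```

```text
t 22.23 tcp [486.5  24.  140.9] q [ 0.65 -0.12 -0.85  2.28  0.22  0.46 -2.13] F [ 0.4 -0.6 -1.4] gap 0.428 grip 40.5
case frame [-85.05723      2.16139282 140.89914392]
shift [0.0391, 0.0024, 0.0422] turn [-0.08, -0.12, 0.19] rows>= 0.9
shift [0.0611, 0.0025, 0.0688] turn [-0.08, -0.12, 0.19] rows>= 1.5
shift [0.0565, 0.0025, 0.0766] turn [-0.08, -0.12, 0.19] rows>= 1.5
shift [0.054, 0.0025, 0.0809] turn [-0.08, -0.12, 0.19] rows>= 1.6
```

Scaled: 0.0783 m / 0.5 = 0.1566, 0.0602 m / 0.5 = 0.1204, 0.2 degrees / 360 = 0.0006.

{"api": "carry_out", "payload": {
  "moves": [
    [0.3,[0.04,0.0024,0.042],[0,0,0]],
    [0.3,[0.0782,0.005,0.0844],[0,0,0]],
    [0.3,[0.0922,0.005,0.1204],[0,0,0]],
    [0.3,[0.104,0.005,0.142],[0,-0.0003,0.0006]],
    [0.3,[0.111,0.005,0.1566],[0,-0.0003,0.0006]],
    [0.3,[0.111,0.005,0.1566],[0,-0.0003,0.0006]]
  ]
}}

```text
clock: 22.98
tcp_pos: [571.7, 2.8, 100.1]
eef_rot: [0.022, 0.962, -0.087, 0.257]
ft_force: [-0.7, -0.1, -0.8]
finger_gap: 0.432
grasp_force: 40.5
```

```bash
cat > m.py <<'E'
from go import *
st()
s=arm.get_state();print("case frame",R.from_euler("z",-PSI).apply(np.array(s["tcp_pos"])-CASE))
T=tool(PSI,np.radians(30),-1)
delta(case2w([2.3,0,97.5]),T)
E
python3 m.py
```

```text
t 22.98 tcp [571.7   2.8 100.1] q [ 0.63  0.22 -0.84  2.14  0.8   0.47 -2.57] F [-0.7 -0.1 -0.8] gap 0.432 grip 40.5
case frame [  2.5264457   -3.8723627  100.14958512]
shift [-0.0015, -0.0039, 0.0022] turn [0.06, 0.09, -0.27] rows>= 0.1
```

Scaled: -0.0039 m / 0.5 = -0.0078, 0.0017 m / 0.5 = 0.0034, -0.3 degrees / 360 = -0.0008.

{"api": "carry_out", "payload": {
  "moves": [
    [0.3,[0,-0.0078,0],[0,0,-0.0008]],
    [0.3,[0,-0.0078,0],[0,0,-0.0008]],
    [0.3,[-0.0014,-0.0078,0.0018],[0,0,-0.0008]],
    [0.3,[-0.002,-0.0078,0.0034],[0,0,-0.0008]],
    [0.3,[-0.002,-0.0078,0.0034],[0,0,-0.0008]]
  ]
}}

```text
clock: 23.6
tcp_pos: [572.4, 7.0, 98.6]
eef_rot: [0.023, 0.962, -0.084, 0.258]
ft_force: [-0.3, -0.2, -2.1]
finger_gap: 0.431
grasp_force: 40.5
```

```bash
python3 m.py
```

```text
t 23.6 tcp [572.4   7.   98.6] q [ 0.61  0.23 -0.84  2.14  0.82  0.48 -2.59] F [-0.3 -0.2 -2.1] gap 0.431 grip 40.5
case frame [ 2.51478917  0.34268601 98.64225786]
shift [-0.0008, 0.0003, 0.0009] turn [0.06, 0.03, 0.05] rows>= 0.0
```

Centred. I'll lower it in 0.5–1 mm steps until it touches.

Scaled: 0.0009 m / 0.5 = 0.0018, -0.0003 m / 0.5 = -0.0006.

{"api": "carry_out", "payload": {
  "moves": [
    [0.3,[-0.0006,0,0.0008],[0,0,0]],
    [0.3,[-0.001,0,0.0018],[0,0,0]],
    [0.3,[-0.001,0,0.0018],[0,0,0]]
  ]
}}

```text
clock: 23.98
tcp_pos: [572.8, 7.0, 98.0]
eef_rot: [0.023, 0.962, -0.084, 0.258]
ft_force: [-2.7, -0.9, 3.7]
finger_gap: 0.43
grasp_force: 41.0
```

Scaled: 0.0009 m / 0.5 = 0.0018, -0.0005 m / 0.5 = -0.001.

{"api": "carry_out", "payload": {
  "moves": [
    [0.3,[-0.0006,0,0.0008],[0,0,0]],
    [0.3,[-0.001,0,0.0018],[0,0,0]],
    [0.3,[-0.001,0,0.0018],[0,0,0]]
  ]
}}

```text
clock: 24.35
tcp_pos: [573.5, 6.8, 98.1]
eef_rot: [0.024, 0.962, -0.084, 0.259]
ft_force: [-9.0, -0.9, 14.7]
finger_gap: 0.43
grasp_force: 42.3
```

Contact came at the expected height. I'll ease off the load, release and back out along the tool axis.

{"api": "carry_out", "payload": {
  "moves": [
    [0.3,[0.001,0,-0.0018],[0,0,0]],
    [0.3,[0.001,0,-0.0018],[0,0,0]],
    [0.45,[0.001,0,-0.0018],[0,0,0]],
    [0.5,[0.001,0,-0.0018],[0,0,0]],
    [0.6,[0.001,0,-0.0018],[0,0,0]],
    [0.7,[0.001,0,-0.0018],[0,0,0]],
    [0.75,[0.001,0,-0.0018],[0,0,0]],
    [0.75,[0,0,-0.02],[0,0,0]],
    [0.75,[0,0,-0.06],[0,0,0]],
    [0.75,[-0.02,0,-0.12],[0,0,0]],
    [0.75,[-0.08,0,-0.18],[0,0,0]],
    [0.75,[-0.08,0,-0.18],[0,0,0]]
  ]
}}

```text
clock: 25.85
tcp_pos: [493.0, 21.0, 155.4]
eef_rot: [0.024, 0.962, -0.084, 0.258]
ft_force: [1.2, -0.4, 0.5]
finger_gap: 0.75
grasp_force: 0.0
```

```bash
cat > z.py <<'E'
from go import *
import fit as F
np.set_printoptions(precision=3,suppress=True)
st()
P=[cam("top"),cam("scene"),cam("wrist")]
x0=np.append(case2w([0,0,57]),PSI)
for q,n in zip(P,"tsw"):
    save(q,"z%s.png"%n)
    e=proj(q,case2w([0,0,105]))[0]
    print(n,"cap pred",e,[(np.round(k["at"],1),round(k["confidence"],2)) for k in arm.look_for("filler_cap",q)])
    for d in arm.outline_of("rocker_cover",q):
        m=d["pixels"];r=F.render(q,F.MODEL["rocker_cover"],x0)>.5
        print(n,d["at"],round(d["confidence"],2),m.sum(),r.sum(),"in model",(m&r).sum()/m.sum(), cv2.minAreaRect(np.argwhere(m)[:,::-1].astype(np.float32)),cv2.minAreaRect(np.argwhere(r)[:,::-1].astype(np.float32)))
E
python3 z.py
```

```text
t 25.85 tcp [493.   21.  155.4] q [ 0.8  -0.15 -0.96  2.25  0.12  0.49 -2.03] F [ 1.2 -0.4  0.5] gap 0.75 grip 0.0
t cap pred [326.102 200.304] [(array([326.1, 206.6]), 0.88)]
t [324.4, 204.0] 0.87 1455 1512 in model 0.9883161512027492 ((325.59197998046875, 204.2440185546875), (52.05567169189453, 29.06888771057129), 10.30484676361084) ((325.7297668457031, 203.62161254882812), (52.27887725830078, 28.934221267700195), 9.462322235107422)
s cap pred [341.432 200.804] [(array([341.5, 214.5]), 0.89), (array([315.5, 226.2]), 0.27), (array([426.9, 236.4]), 0.17)]
s [340.9, 214.5] 0.87 933 1070 in model 0.9796355841371919 ((340.9712219238281, 213.77670288085938), (43.60121154785156, 25.909482955932617), 47.121097564697266) ((341.82928466796875, 212.53660583496094), (47.7891731262207, 27.174236297607422), 51.34019470214844)
s [429.6, 234.1] 0.17 731 1070 in model 0.0 ((435.0400390625, 221.69467163085938), (26.49104118347168, 60.454437255859375), 22.89055061340332) ((341.82928466796875, 212.53660583496094), (47.7891731262207, 27.174236297607422), 51.34019470214844)
w cap pred [311.064 155.246] [(array([307.8, 181.2]), 0.68)]
w [311.0, 180.1] 0.75 18333 18633 in model 0.9966181203294605 ((310.0, 179.5), (99.0, 192.0), 90.0) ((311.0, 178.5), (99.0, 194.0), 90.0)
```

All three views match a flat, centred cover on the pistons: 98–99.7% of each outline lies within the model. The robot is clear of everything, so I'll hand in.

```bash
python3 -c "
from plant import arm
print(arm.finish_job())"
```

```text
the job is handed in; nothing more can be done
None
```

The job is handed in at about 26 s: the lid is open, the loose piston stands upright in the free bay, and the rocker cover lies flat, cap up and centred across both pistons; no verdict was returned.

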